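Clamp a prism housing in the ratchet fixture

ROBOT

A 6-joint arm with a two-finger parallel gripper is mounted at the origin on the work surface. World frame = base frame: x ahead of the robot, y to its left, z up, the work surface at z = 0. Lengths are in m, angles in rad, forces in N, time in s.
With the tool pointing down it reaches from about 0.3 to 0.85 m from the base axis. Payload 4.2 kg.
Tool frame: the origin (TCP) lies midway between the tips of the shut fingers; the grasp point (between the pads) lies 19 mm behind it; z points along the fingers, y is the direction in which the jaws open and shut (so a half turn about z gives the same grasp; the last joint's range is limited). The gripper opens to 91 mm and grips with 3 to 60 N. Pads are 32 mm wide; open, the fingers measure 118 mm over their backs; the gripper's body (76 mm by 178 mm) begins 60 mm behind the grasp point.
Start: joints at [-1.163, 0.32, 1.565, -0, 1.257, -0.02], TCP at [0.239, -0.523, 0.214] pointing down, gripper open.
Joint ranges: [-3.11, 3.11], [-0.84, 2.01], [0.21, 2.61], [-1.34, 4.49], [0.05, 2.63], [-2.56, 2.56]. Speed limits (rad/s): [2.57, 2.57, 3.14, 3.14, 3.14, 3.14].

INTERFACE

Orientations are given as a 3x3 rotation matrix whose columns are the frame's x, y, z axes.
In Python, from cell import arm gives the robot as it stands. Calls block until the motion is done:
- arm.goto(position, orientation): joint-space move of the TCP to a pose.
- arm.move_straight(position, rotation=None, rate=0.15, stop_force=None): straight line of the TCP; rotation=None keeps the orientation; rate is the mean speed in m/s. With stop_force (N) it stops when the force on the tool has changed by that much, and returns True; else False.
- arm.movej(angles): joint-space move.
- arm.move_gripper(opening): opening from 0.0 (shut) to 1.0 (fully open); the grip force is fixed at half the most; returns when the fingers have stopped.
- arm.sleep(seconds).
- arm.inverse_kinematics(position, orientation): joint angles nearest the present ones, or None.
- arm.observe(): the state.
- arm.snapshot(name): name is "scene" or "top"; returns the picture (400x640x3 uint8, red, green, blue); there is no depth.
- arm.camera_info(name): a dict with "vertical_fov" (degrees; the focal length in pixels is half the picture's height over the tangent of half this angle, whatever the lens; pixels are square), "cx", "cy" (the principal point, pixels), "R" (3x3) and "t" (3): a world point X has camera coordinates R X + t. Camera axes: x right, y down, z forward; pixel columns grow to the right and rows downward; lengths in m; the calibration is good to about 2 mm. A picture is of the moment at which its call begins. camera_info takes no time and is no camera call.
A pose or a line that the arm cannot do raises arm.IKError and nothing moves.
- arm.sign_off(): hands the job in, once; it reports no verdict.
The state is a dict: "time": time; "joint_positions": joint angles; "joint_velocities": joint speeds; "effort": joint torques, N m; "ee_pos": TCP position; "tcp_rot": TCP orientation; "wrist_force": force on the tool from outside, world axes, zero at the start; "wrist_torque": the same for the moment, N m; "finger_gap": opening from 0.0 (shut) to 1.0 (fully open).
Only numpy, scipy, OpenCV 4.12 (cv2) and the standard library are available. Lean on these libraries where they do the work, as an engineer would, in place of code of your own. Each camera call takes 0.05 s, during which the arm holds its last target.

TASK

Clamp the cream prism housing in the bench fixture. First push the black knob of the side pusher fully in, so that the housing slides against the side stop rail, and let the pusher spring back out; then pump the two orange trigger plates by squeezing them together and letting them open, again and again, until the jaw pad has pushed the housing against the end anvil and the jaw head's front face stands in the green band of the pad's stem - never squeezing on into the red, which would crush the prism. Do not push the jaw itself or disturb the loose things around, and finish holding: stay there with both trigger plates gripped between the fingers.

Things in the scene. Friction and masses are not known exactly. Their poses are not given: they have to be found in the camera images.
- fixture: Fixed clamping fixture: blue-grey base plate 210 x 330 mm, 12 mm thick. Origin on the table under the clamp's axis; local +y: clamping direction (grey pump housing to end anvil), +x: side pusher to side stop rail (away from robot), z up. Local mm: pump housing x -34..34, y -130..-40, top z 64; stop rail face x 20.5, top z 32; bar along x = 0, z 26-38, tail y -208; jaw head 34 wide, top z 52.
- trigger_mid (a point): Midway between the two orange trigger plates, at local (0, -85, 92) mm of the fixture, axes as the fixture. Plates upright, 40 mm long (local y), 10 mm thick (local x), from z 65 to 120 mm, above the grey housing (top z 64). Outer faces 64 mm apart at rest, 44 mm fully squeezed: pinch them from above, fingers closing along local x.
- trigger_a (a joint): Squeeze of the orange trigger plate nearer the robot (local -x), m: 0 at rest (open), 0.010 fully squeezed. The other plate is geared to it and moves equally the opposite way, so both close together even if the gripper is off centre. A spring opens them (2 N a plate at rest, 4 N squeezed).
- trigger_b (a joint): Squeeze of the far trigger plate (at local +x), m: always equal to that of the near one.
- bar (a joint): Forward travel of the clamp bar with jaw head, m: 0 back, 0.075 fully forward; starts at 0 to 0.020. A full squeeze moves it 13 mm (9 to 12 under load), a part squeeze in proportion; when the plates open it stays, but for 1 mm. Pad face at local y = 22 mm + this, while free; a housing fully home begins at y 70 mm. Pumping takes about 5 N a finger, 18 N a finger when clamped: let the grip reach 30 N.
- pad (a joint): How far the sprung steel jaw pad (34 x 34 mm) is pushed back towards the jaw head, m: 0 free, 0.022 solid. 1 N per mm, so it is the clamping force: 0.010 = 10 N. On its stem, seen from above between head and pad, the head's front face stands in the white for 0 to 7 mm pressed, in the green for 7 to 17 mm, in the red (next to the pad) beyond. Aim for the middle of the green.
- pusher_knob (a point): Centre of the outer face of the side pusher's black knob (disc of 28 mm diameter, 8 mm thick), 36 mm above the table, on the fixture's local -x side, at rest at local (-103, 85, 36) mm. It is pushed along local +x; its axes are those of the fixture. It moves with the knob.
- pusher (a joint): Travel of the side pusher, m: 0 out (rest), 0.0165 fully in against its stop. A spring returns it; pushing takes 1.5 N at first and 5 N fully in.
- prism_center (a point): Centre of the prism housing, a loose cream box 40 x 40 x 44 mm (about 0.18 kg), bronze ring and glass window on top; 22 mm above its underside, axes of the box. It stands on the base plate between jaw pad and anvil, 6 to 14 mm short of the side stop rail and 2 to 8 mm short of the end anvil. Fully home it is at local (0, 90, 34) mm of the fixture.
- anvil: The fixed dark steel end anvil, 60 x 22 x 52 mm, top at z 64 mm; origin at the foot of its clamping face, at local (0, 110, 12) mm of the fixture.
- lens_cell: Loose aluminium ring 32 mm across, 12 mm high, on the base plate beyond the side stop rail; origin at its underside. Leave alone.
- dust_cap: Loose black cap 30 mm across, 14 mm high, on the base plate beyond the pump housing; origin at its underside. Leave alone.
- eyepiece: Loose black eyepiece 42 mm across, 64 mm high, standing on the bench at the left; leave alone.
- cleaner: Small closed white bottle, 44 mm across, 110 mm high, at the left; leave alone.
- driver: Screwdriver lying on the bench at the right; leave alone.
- screw_tray: Blue tray 90 x 120 x 22 mm on the bench at the right; leave alone.
- wrench_small: Small wrench lying on the bench at the left, near the robot; leave alone.
There are look-alikes about, which are no part of the job. Of the things like the part that bears prism_center, leave any that is pink; of the rest the larger one is meant.

How it is judged:
On the way, in this order (a step that is already met when the one before it is completed fails the run):
1. the side pusher is pushed fully in (at least 15 of 16.5 mm) (value of joint pusher above 0.015 m), for 0.1 s.
2. the side pusher has sprung back out and the housing stands within 3 mm of the side stop (value of joint pusher below 0.003 m and x of prism_center in the frame of fixture between -0.003 and 0.003 m), for 0.1 s.
3. the jaw pad has come up to the housing and presses it (contact force between pad and prism above 2 N), for 0.1 s.
At the end, for the whole second after the job is handed in: Pad pushed back 6 to 17.5 mm (5 to 19 N) on the housing, anvil carrying at least 4 N; housing centre within 3 mm of home across and 2 mm along the clamp, upright, at rest; side pusher back out; fingers still gripping both trigger plates (0.8 N or more on each) (all of step 2 and value of joint pad between 0.006 and 0.0175 m and contact force between pad and prism between 5 and 19 N and contact force between anvil and prism above 4 N and y of prism_center in the frame of fixture between 0.088 and 0.092 m and angle between prism_center's own z axis and vertical below 0.06 rad and linear speed of prism below 0.02 m/s and contact force between the fingers and trigger_a above 0.8 N and contact force between the fingers and trigger_b above 0.8 N); the arm keeps its last pose, push and grip.
It fails at once if the prism housing is crushed: the pad is pushed back more than 19 mm or presses with more than 22 N (value of joint pad above 0.019 m or contact force between pad and prism above 22 N).
It fails at once if the robot pushes the jaw or its pad by hand (contact force between any of the fingers, the arm and bar above 3 N).
It fails at once if a loose bystander is knocked away (more than 30 mm) (distance of any of lens_cell, dust_cap, eyepiece, cleaner, driver, screw_tray, wrench_small from where it was at the start of the episode above 0.03 m).
It also fails if it takes over 64 s, if anything falls off the work surface, if the arm or the gripper's body presses on something with over 40 N, if the wrist force passes 120 N, or if a joint passes its speed limit or range.

## Working session

There is one attempt and no reset: what is moved stays moved. The work goes in short steps, each a Python script; the robot and the scene stay as the last script left them, time stands still between calls to the robot, and variables do not carry over. Pictures are saved under pics/ and viewed, and the job is handed in when it is done.

```bash
mkdir -p pics; ls
python3 - <<'E'
from cell import arm
import cv2
for n in("scene","top"):
    im=arm.snapshot(n); cv2.imwrite(f"pics/{n}0.png",im[:,:,::-1]); print(n,arm.camera_info(n))
o=arm.observe(); print(o['time'],o['finger_gap'],o['ee_pos'],o['tcp_rot'])
E
```

```text
pics
scene {'vertical_fov': 54.85539902475519, 'cx': 315.50064068041047, 'cy': 200.03857650819884, 'R': array([[-0.74436978,  0.66768222, -0.0106806 ],
       [ 0.42873866,  0.46559733, -0.77421075],
       [-0.51195389, -0.58087828, -0.63283776]]), 't': array([ 0.41711183, -0.16794023,  1.44475884])}
top {'vertical_fov': 48.30364625207677, 'cx': 317.031613728268, 'cy': 198.32819011205592, 'R': array([[-2.03563705e-02, -9.99781464e-01, -4.75838176e-03],
       [-9.75884824e-01,  2.09039560e-02, -2.17282847e-01],
       [ 2.17334832e-01,  2.20542413e-04, -9.76097086e-01]]), 't': array([-0.01344384,  0.55783384,  1.17156854])}
0.1 1.002605711023684 [ 0.23836921 -0.52277051  0.21320358] [[ 9.09869639e-01  4.14893757e-01 -6.40960558e-04]
 [ 4.14894252e-01 -9.09868484e-01  1.44970584e-03]
 [ 1.82840913e-05 -1.58497418e-03 -9.99998744e-01]]
```

View pics/scene0.png

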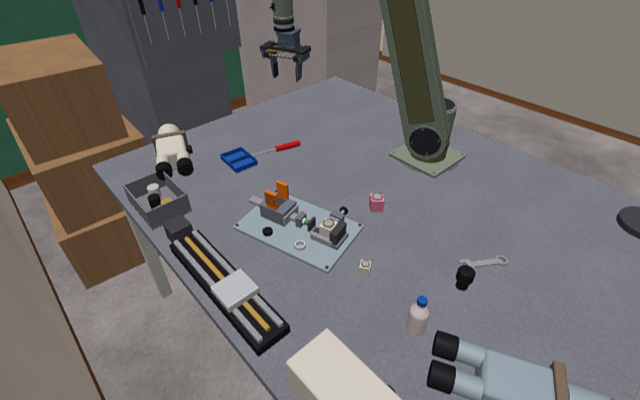

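View pics/top0.png

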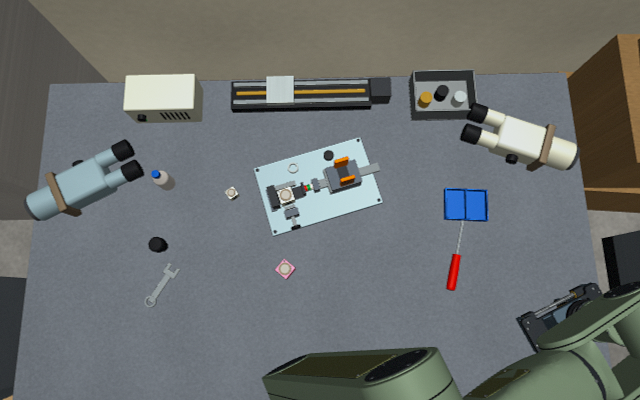

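The scene picture shows the fixture at about (300,228) and the top picture at about (317,187). Prism candidates in the top picture are cream in the fixture (286,195), small cream (232,193) and pink (285,269). I choose the one in the fixture, as it's the larger of the two that aren't pink. Next I'll check it in a crop and measure the plate.

```bash
cat > h.py <<'E'
import numpy as np, cv2
from cell import arm
def K(n):
    c=arm.camera_info(n); f=200/np.tan(np.radians(c['vertical_fov'])/2); return c,f
def ray(n,uv,z):
    c,f=K(n); d=c['R'].T@np.array([(uv[0]-c['cx'])/f,(uv[1]-c['cy'])/f,1]); o=-c['R'].T@c['t']
    return o+d*(z-o[2])/d[2]
def proj(n,X):
    c,f=K(n); p=c['R']@np.asarray(X)+c['t']; return np.array([c['cx']+f*p[0]/p[2],c['cy']+f*p[1]/p[2]])
def crop(n,u,v,w,h,s,name):
    im=arm.snapshot(n); cv2.imwrite('pics/'+name,cv2.resize(im[v:v+h,u:u+w,::-1],None,fx=s,fy=s,interpolation=cv2.INTER_CUBIC)); return im
E
python3 - <<'E'
from h import *
im=crop('top',245,130,145,110,5,'crop1.png')
im2=crop('scene',225,175,145,100,5,'crop2.png')
print(im[210,300],im[170,270],im2[225,255],im2[255,320])
for n,a,box in(('top',im,(240,125,395,245)),('scene',im2,(225,175,375,275))):
    h=cv2.cvtColor(a,cv2.COLOR_RGB2HSV); m=((a[:,:,2]>150)&(h[:,:,1]>20)&(h[:,:,0]>80)&(h[:,:,0]<120)).astype(np.uint8)
    k=np.zeros_like(m);k[box[1]:box[3],box[0]:box[2]]=1;m*=k
    cs,_=cv2.findContours(m,cv2.RETR_EXTERNAL,cv2.CHAIN_APPROX_NONE);c=max(cs,key=cv2.contourArea)
    hull=cv2.convexHull(c)
    W=np.array([ray(n,p+0.0,0.012)[:2] for p in c[:,0].astype(float)],np.float32)
    r=cv2.minAreaRect(W*1000); print(n,cv2.contourArea(c),r); print(cv2.boxPoints(r).round(1).tolist())
E
```

```text
[187 215 220] [180 208 214] [151 164 173] [153 164 173]
top 5284.5 ((608.8384399414062, -26.154830932617188), (208.03172302246094, 329.7826843261719), 15.96843147277832)
[[463.5, 103.80000305175781], [554.2000122070312, -213.3000030517578], [754.2000122070312, -156.10000610351562], [663.5, 161.0]]
scene 2606.5 ((610.5621948242188, -22.442245483398438), (208.97637939453125, 327.28277587890625), 15.897024154663086)
[[465.20001220703125, 106.30000305175781], [554.9000244140625, -208.39999389648438], [755.9000244140625, -151.1999969482422], [666.2000122070312, 163.60000610351562]]
```

View pics/crop1.png

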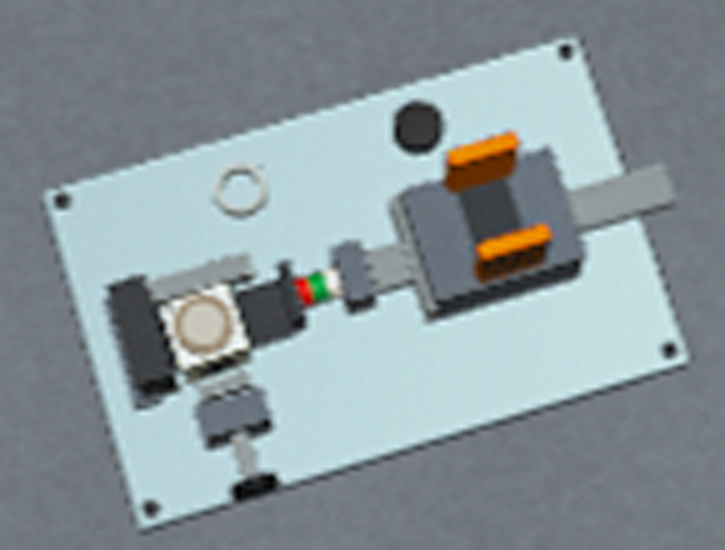

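View pics/crop2.png

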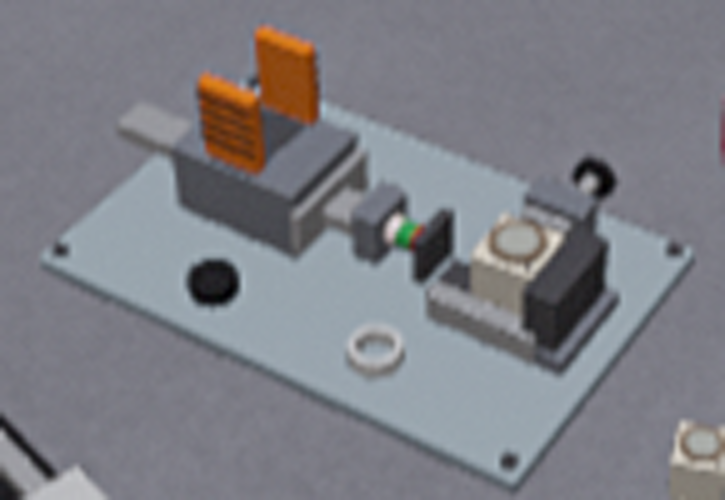

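Both crops confirm the choice: the cream box with bronze ring stands between the pad and the anvil, at about (286,195). Yaw is about 16°. Next I'll fix the origin from the orange plates, anvil, bar tail and knob.

Run:
```python
from h import *
im=arm.snapshot('top'); sc=arm.snapshot('scene')
yaw=np.radians(15.93); ex=np.array([np.cos(yaw),np.sin(yaw)]); ey=np.array([-np.sin(yaw),np.cos(yaw)])
tocam=lambda x,y:(245+(x+.5)/5-.5,130+(y+.5)/5-.5)
def est(name,uv,z,loc,n='top'):
    W=ray(n,uv,z)[:2]; O=W-ex*loc[0]-ey*loc[1]; print(name,n,W.round(4),'origin ->',(O*1000).round(1))
# plate centre in local x
for nm,C in(('top',(608.8,-26.2)),('scene',(610.6,-22.4))): print('plate centre',nm,C)
s2=lambda x,y:(225+(x+.5)/5-.5,175+(y+.5)/5-.5)
est('far plate top',tocam(482,148),.12,(.027,-.085))
est('near plate top',tocam(515,239),.12,(-.027,-.085))
est('far plate top',s2(231,83),.12,(.027,-.085),'scene')
est('near plate top',s2(287,38),.12,(-.027,-.085),'scene')
est('anvil',tocam(138,337),.064,(0,.121))
est('tail',tocam(674,183),.038,(0,-.208))
est('knob',tocam(253,480),.045,(-.099,.085))
est('knob',s2(597,178),.036,(-.103,.085),'scene')
hs=cv2.cvtColor(im,cv2.COLOR_RGB2HSV)
m=((hs[...,0]<18)&(hs[...,1]>180)&(hs[...,2]>190)).astype(np.uint8); m[:,:320]=0;m[:,365:]=0
n,l,st,ce=cv2.connectedComponentsWithStats(m); print(st,ce)
# prism ring, z=.056
print('ring',ray('top',tocam(203,325),.057)[:2], ray('scene',s2(518,241),.057)[:2])
```

```text
plate centre top (608.8, -26.2)
plate centre scene (610.6, -22.4)
far plate top top [ 0.6504 -0.0915] origin -> [601.1 -17.2]
near plate top top [ 0.5996 -0.1074] origin -> [602.2 -18.3]
far plate top scene [ 0.6478 -0.0899] origin -> [598.5 -15.6]
near plate top scene [ 0.5981 -0.1021] origin -> [600.7 -12.9]
anvil top [0.5632 0.0986] origin -> [596.4 -17.8]
tail top [ 0.653  -0.2054] origin -> [595.9  -5.4]
knob top [0.4851 0.0368] origin -> [603.7 -17.7]
knob scene [0.4826 0.0413] origin -> [605.  -12.1]
[[     0      0    640    400 255962]
 [   345    157      3      1      3]
 [   339    159      1      1      1]
 [   342    158      2      1      2]
 [   342    159      6      2      6]
 [   335    161      3      2      4]
 [   339    161      2      1      2]
 [   349    175      6      3      7]
 [   346    177      2      1      2]
 [   341    178      2      4      4]
 [   347    179      2      1      2]
 [   350    178      3      1      3]
 [   344    180      2      1      2]] [[319.49621428 199.50450848]
 [346.         157.        ]
 [339.         159.        ]
 [342.5        158.        ]
 [344.5        159.5       ]
 [335.75       161.75      ]
 [339.5        161.        ]
 [351.85714286 175.85714286]
 [346.5        177.        ]
 [341.5        179.5       ]
 [347.5        179.        ]
 [351.         178.        ]
 [344.5        180.        ]]
ring [0.57090173 0.06317472] [0.57121172 0.06620784]
```

```bash
cat >> h.py <<'E'
yaw=np.radians(15.93); O=np.array([.602,-.016])
EX=np.array([np.cos(yaw),np.sin(yaw),0]);EY=np.array([-np.sin(yaw),np.cos(yaw),0])
def L(x,y,z): return np.array([O[0],O[1],0])+EX*x/1e3+EY*y/1e3+np.array([0,0,z/1e3])
def toL(P): d=np.asarray(P)-np.array([O[0],O[1],0]); return np.array([d@EX,d@EY,d[2]])*1e3
def down(yax): 
    z=np.array([0,0,-1.]); return np.column_stack([np.cross(yax,z),yax,z])
E
python3 - <<'E'
from h import *
print('pink',toL(ray('top',(285,269),.04)),toL(ray('scene',(377,196),.04)))
for p in((-130,85,200),(0,-85,200),(0,-85,97)):
  for s,a in (('ey',EY),('-ey',-EY),('ex',EX),('-ex',-EX)):
    q=arm.inverse_kinematics(L(*p),down(a)); print(p,s,None if q is None else np.round(q,2))
E
```

```text
pink [-203.20710723  143.24452801   40.        ] [-207.38621071  144.62851383   40.        ]
(-130, 85, 200) ey [ 0.04  0.14  1.84 -0.    1.16 -1.81]
(-130, 85, 200) -ey [ 0.04  0.14  1.84 -0.    1.16  1.33]
(-130, 85, 200) ex [ 0.04  0.14  1.84 -0.    1.16 -0.24]
(-130, 85, 200) -ex None
(0, -85, 200) ey [-0.17  0.42  1.45 -0.    1.28 -2.02]
(0, -85, 200) -ey [-0.17  0.42  1.45 -0.    1.28  1.12]
(0, -85, 200) ex [-0.17  0.42  1.45 -0.    1.28 -0.45]
(0, -85, 200) -ex None
(0, -85, 97) ey [-0.17  0.5   1.59 -0.    1.05 -2.02]
(0, -85, 97) -ey [-0.17  0.5   1.59 -0.    1.05  1.12]
(0, -85, 97) ex [-0.17  0.5   1.59 -0.    1.05 -0.45]
(0, -85, 97) -ex None
```

Run:
```python
from h import *
R=down(-EY)
arm.goto(L(-138,85,180),R); arm.move_gripper(0.0)
arm.move_straight(L(-138,85,24),rate=.12)
f0=arm.observe()['wrist_force']
r=arm.move_straight(L(-80,85,24),rate=.03,stop_force=9)
o=arm.observe(); print(r,o['time'],toL(o['ee_pos']),(o['wrist_force']-f0)@EX, o['wrist_force']-f0)
arm.sleep(.2)
o=arm.observe(); print(o['time'],toL(o['ee_pos']),(o['wrist_force']-f0)@EX)
crop('top',245,150,110,90,6,'push.png')
```

```text
True 6.4083 [-106.74713564   85.3256308    23.1793567 ] -3.5250732903498565 [-2.87843493 -2.75875977  3.43539044]
6.6083 [-107.26642741   85.38866926   22.9941035 ] -3.7515889895253407
```

View pics/push.png

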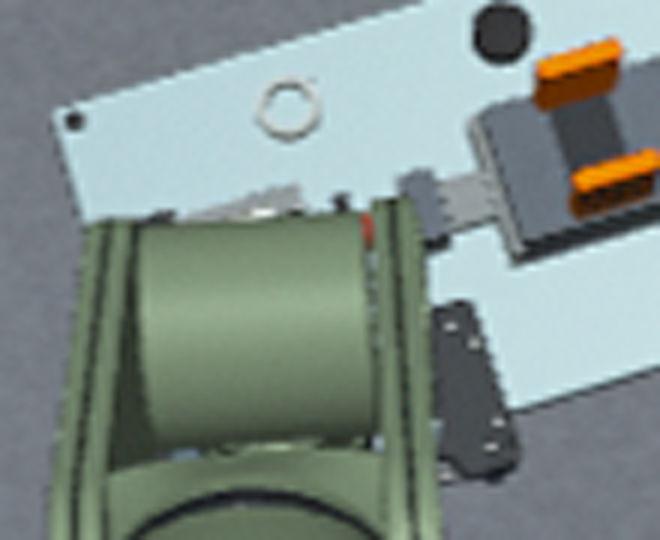

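Force and position suggest about 12 mm of travel, so it isn't fully in yet. I'll keep pushing in small steps and log the force.

Run:
```python
from h import *
for x in (-105,-103,-101,-99,-97):
    r=arm.move_straight(L(x,85,24),rate=.03)
    o=arm.observe(); print(x,o['time'],toL(o['ee_pos']).round(2),o['wrist_force'].round(2),(o['wrist_force']@EX).round(2))
    if -(o['wrist_force']@EX)>16: break
arm.sleep(.25)
o=arm.observe(); print(o['time'],toL(o['ee_pos']),o['wrist_force']@EX)
cv2.imwrite('pics/push2.png',cv2.resize(arm.snapshot('scene')[170:280,220:380,::-1],None,fx=5,fy=5))
```

```text
-105 6.9083 [-105.81   85.3    23.49] [-4.78 -0.13 -1.27] -4.63
-103 7.1583 [-105.     85.3    23.47] [-6.51 -2.23  0.02] -6.87
-101 7.4083 [-105.03   85.37   23.4 ] [-11.61  -5.19   4.68] -12.59
-99 7.6583 [-105.02   85.41   23.35] [-13.96  -6.89   8.56] -15.31
-97 7.9083 [-105.04   85.45   23.28] [-17.6   -8.33  11.97] -19.21
8.1583 [-105.07832851   85.44471645   23.29703726] -20.41401715760663
```

View pics/push2.png

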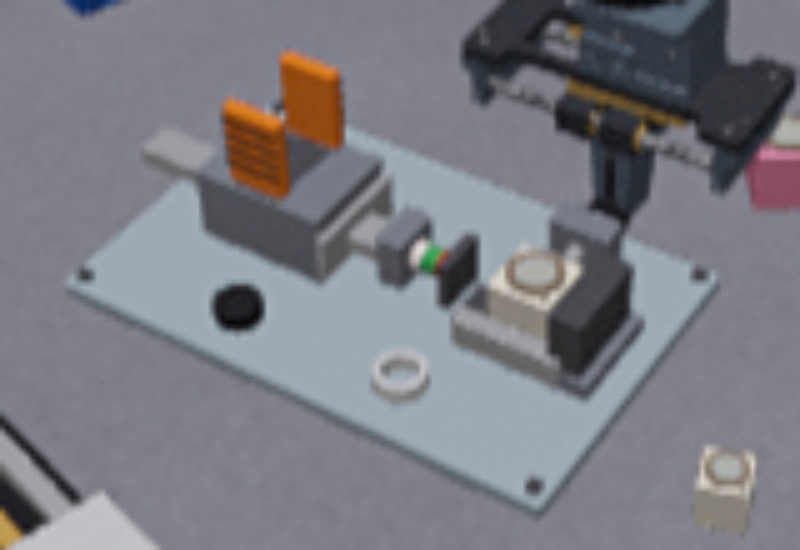

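The position stays at -105.0 while the force rises to 20 N, so the pusher is at its hard stop. The box now touches the rail at about (520,320) in the crop. Next I'll retract, lift and check.

Run:
```python
from h import *
arm.move_straight(L(-140,85,24),rate=.08)
arm.move_straight(L(-140,85,170),rate=.25)
arm.goto(L(-60,-85,200),down(EX)); arm.move_gripper(1.0)
arm.goto(L(0,-85,180),down(EX))
o=arm.observe(); print(o['time'],toL(o['ee_pos']),o['wrist_force'],o['finger_gap'])
crop('top',245,130,145,110,5,'c3.png')
crop('scene',225,175,145,100,5,'c4.png')
```

```text
12.975 [  0.31803195 -84.66926549 178.84751277] [ 0.25626849 -0.19381854 -0.32554719] 1.0017361375780187
```

View pics/c3.png

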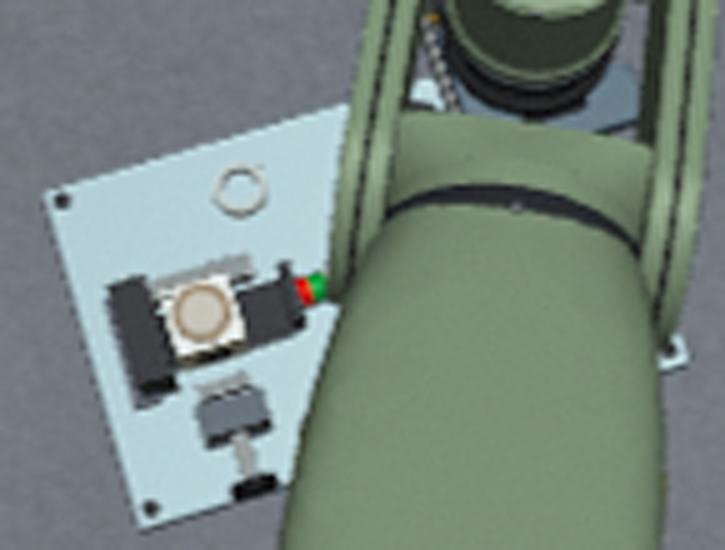

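View pics/c4.png

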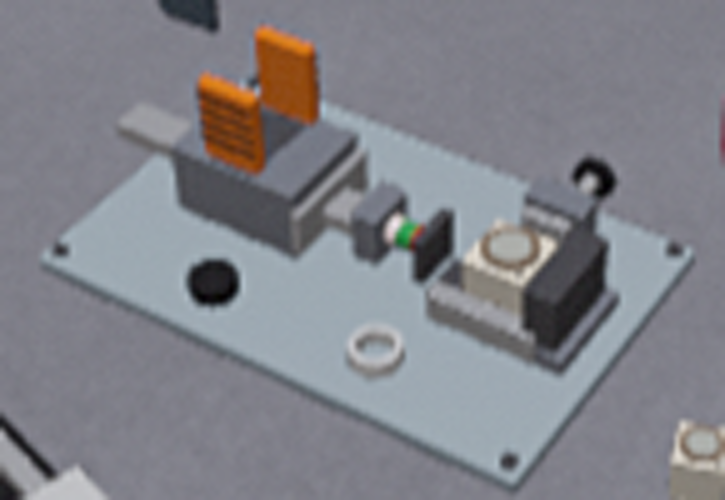

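The prism has moved towards the rail; its ring in the top crop went from (203,325) to (203,311). The knob is back out. Next I'll quantify that, then descend over the plates and do the first pump.

Run:
```python
from h import *
tc=lambda x,y:(245+(x+.5)/5-.5,130+(y+.5)/5-.5); s2=lambda x,y:(225+(x+.5)/5-.5,175+(y+.5)/5-.5)
print('prism',toL(ray('top',tc(202,313),.057)),toL(ray('scene',s2(513,245),.057)), 'anvil x ref', toL(ray('top',tc(138,337),.064)))
print('knob',toL(ray('top',tc(253,480),.045)))
arm.move_straight(L(0,-85,76),rate=.1)
o=arm.observe(); print(o['time'],toL(o['ee_pos']),o['wrist_force'])
crop('scene',225,165,145,100,5,'d1.png')
arm.move_gripper(.42)
o=arm.observe(); print(o['time'],o['finger_gap'],o['wrist_force'])
crop('scene',225,165,145,100,5,'d2.png'); crop('top',245,130,145,110,5,'d3.png')
```

```text
prism [-1.42408411 83.28754896 57.        ] [-2.75714175 86.80363533 57.        ] anvil x ref [ -5.82102713 120.83190228  64.        ]
knob [-97.8831998   82.87896464  45.        ]
14.2667 [  0.49168923 -85.25408274  76.77061706] [-0.0864114   0.52243326  0.9487969 ]
15.1083 0.4774970469509872 [-5.85054998 -1.52748963  5.10956234]
```

View pics/d1.png

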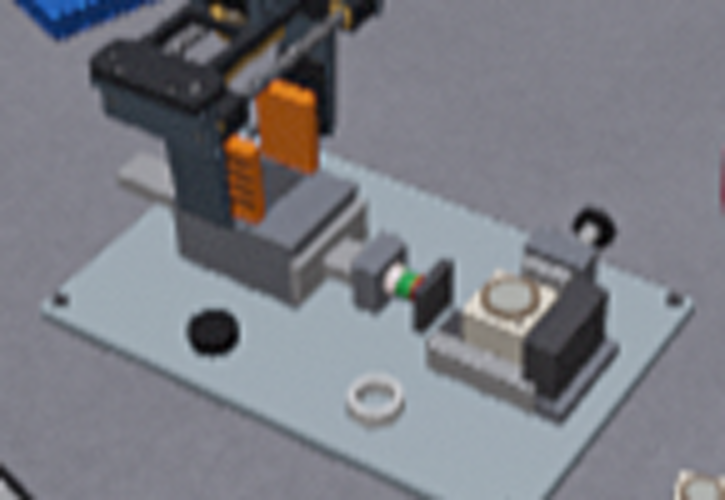

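View pics/d2.png

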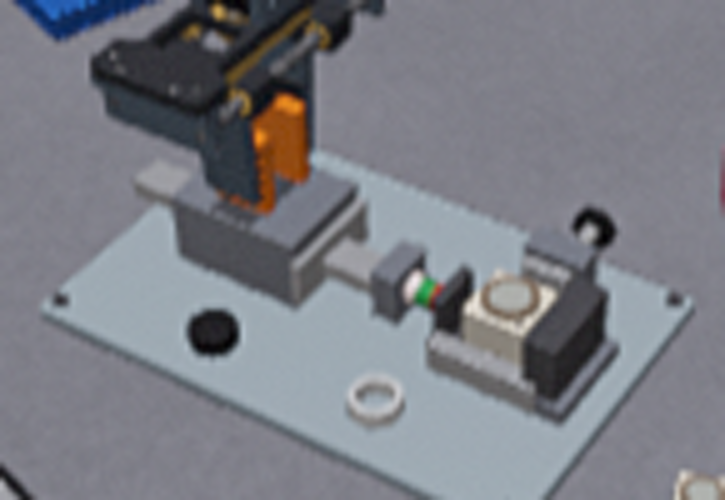

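View pics/d3.png

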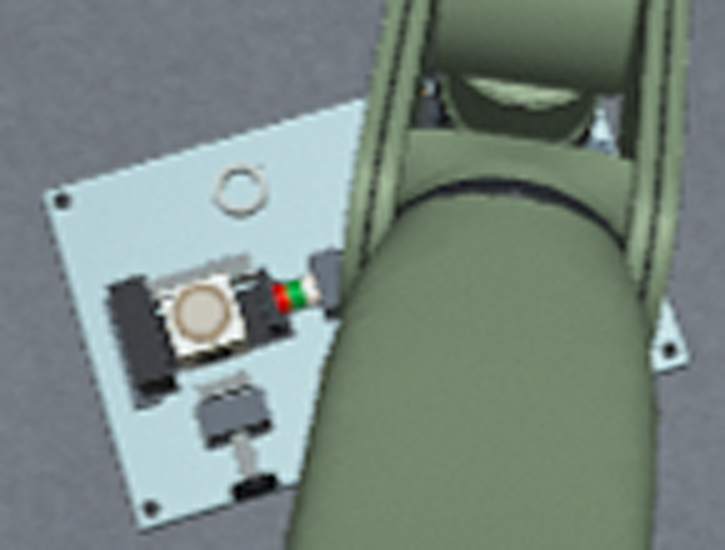

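After the first full squeeze the jaw advanced by about 13 mm and nothing has made contact yet. The pad is at about (262,305) in the top crop and the prism at (203,315). A second full pump is safe, since the bar stays at or below about 46 mm even in the worst case.

Run:
```python
from h import *
arm.move_gripper(.78)
o=arm.observe(); print(o['time'],o['finger_gap'],o['wrist_force'])
crop('top',262,170,60,45,12,'e0.png')
arm.move_gripper(.42)
o=arm.observe(); print(o['time'],o['finger_gap'],o['wrist_force'])
crop('top',262,170,60,45,12,'e1.png');crop('scene',285,205,75,50,10,'e2.png')
```

```text
15.8167 0.7791224365154324 [-0.80423844 -0.29799554 -0.89513649]
16.4083 0.4769071246102355 [-5.71271784 -1.98863599  2.97020397]
```

View pics/e0.png

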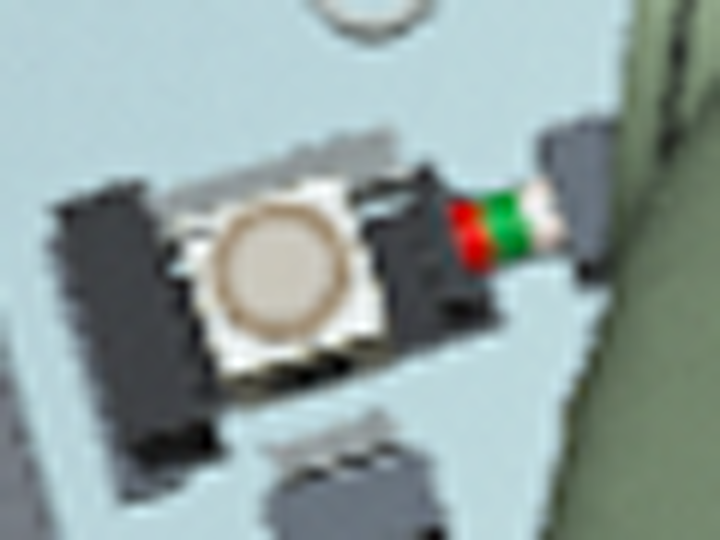

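View pics/e1.png

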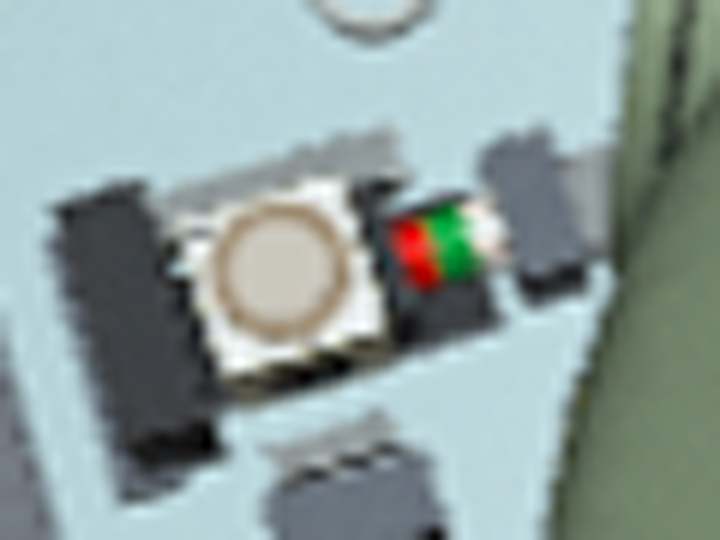

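View pics/e2.png

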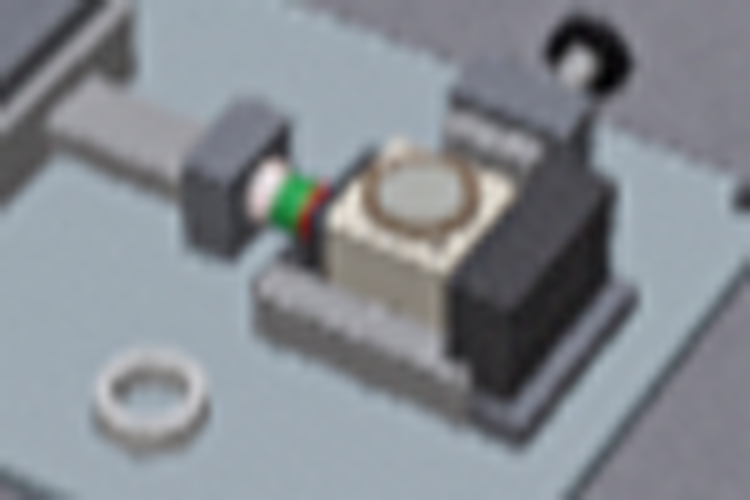

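The jaw advanced another 13 mm or so (head edge from 555 to 495 px in the zoom). The prism hasn't moved (ring at 278,270) and the pad is a few mm short of it. A third full squeeze gives at most about 9 mm of press even in the worst case, so I'll do it.

Run:
```python
from h import *
arm.move_gripper(.78)
crop('top',262,170,60,45,12,'f0.png')
arm.move_gripper(.42)
o=arm.observe(); print(o['time'],o['finger_gap'],o['wrist_force'])
crop('top',262,170,60,45,12,'f1.png');crop('scene',285,205,75,50,10,'f2.png')
```

```text
17.7 0.4761241797098042 [-5.72014952 -1.7459507   3.7753908 ]
```

View pics/f1.png

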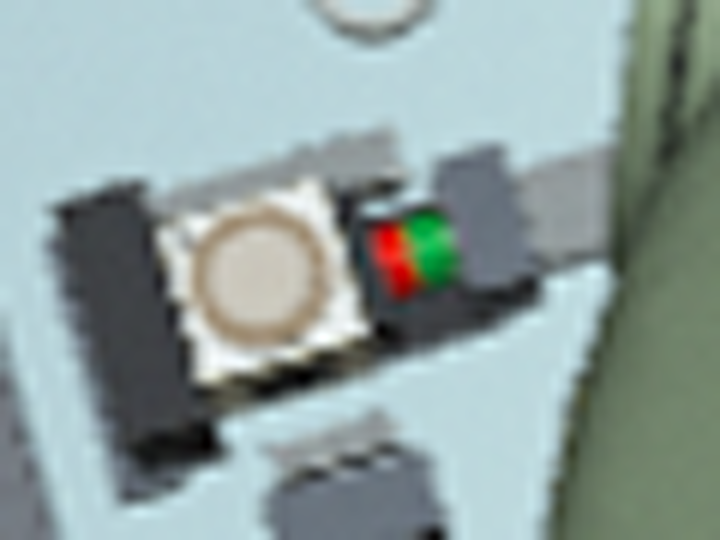

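View pics/f2.png

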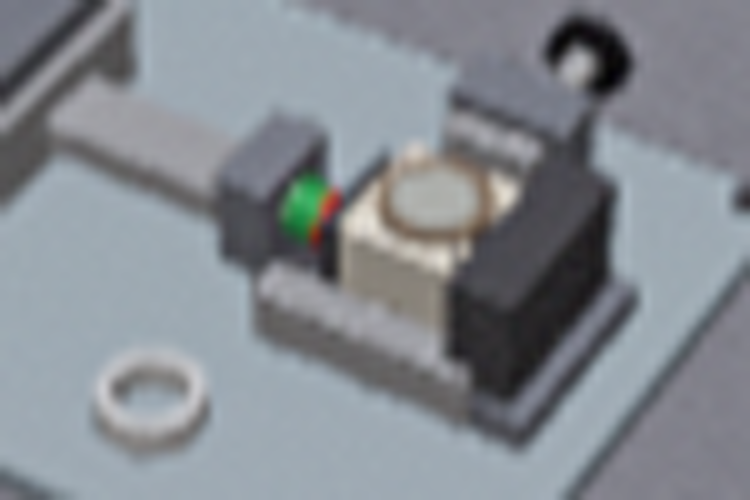

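The prism slid about 5 mm onto the anvil. The white is gone and the head face sits at the white/green edge (458,240), so the press is about 7–8 mm. I'll reopen and make a part squeeze of about half, looking as it goes.

```bash
python3 - <<'E'
from h import *
arm.move_gripper(.75); arm.sleep(.1)
crop('top',262,170,60,45,12,'g0.png')
arm.move_gripper(.61); arm.sleep(.2)
o=arm.observe(); print(o['time'],o['finger_gap'],o['wrist_force'])
crop('top',262,170,60,45,12,'g1.png');crop('scene',285,205,75,50,10,'g2.png')
E
python3 -c "
import cv2,numpy as np
a=[cv2.imread('pics/'+n)[100:330,330:560] for n in('f1.png','g0.png','g1.png')]
cv2.imwrite('pics/gg.png',np.hstack(a))"
```

```text
19.1333 0.6078350087883837 [-5.17000893 -1.75162289  2.88121508]
```

View pics/gg.png

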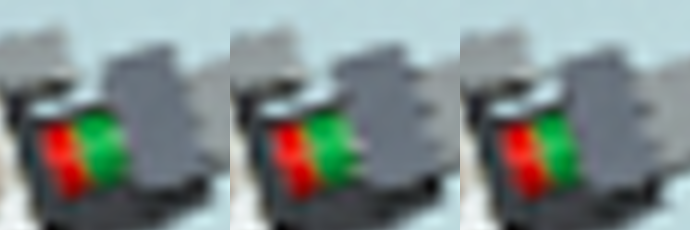

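View pics/g2.png

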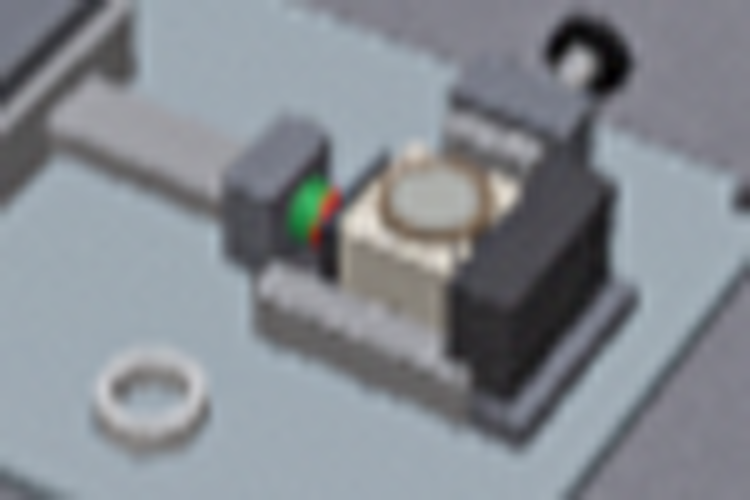

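About 70–75% of the green is left, so the press is about 9.5–10 mm. I'll squeeze about 2.3 mm per plate more.

```bash
python3 - <<'E'
from h import *
arm.move_gripper(.565); arm.sleep(.3)
o=arm.observe(); print(o['time'],o['finger_gap'],o['wrist_force'])
im=crop('top',262,170,60,45,12,'i1.png');crop('scene',285,205,75,50,10,'i2.png'); crop('top',245,130,145,110,5,'i3.png')
tc=lambda x,y:(262+(x+.5)/12-.5,170+(y+.5)/12-.5)
big=cv2.imread('pics/i1.png')
g=(big[...,1].astype(int)>big[...,2]+60)&(big[...,1]>big[...,0].astype(int)+60)
for n in('e1','f1','g0','g1','i1'):
    b=cv2.imread(f'pics/{n}.png').astype(int)
    g=((b[...,1]>b[...,2]+50)&(b[...,1]>b[...,0]+30)); g[:, 560:]=0
    r=((b[...,2]>b[...,1]+90)&(b[...,2]>b[...,0]+90)); r[:150]=0; r[320:]=0; r[:,:365]=0
    print(n,'green',g.sum(),'red',r.sum())
E
python3 -c "
import cv2,numpy as np
a=[cv2.imread('pics/'+n)[100:330,330:560] for n in('g0.png','g1.png','i1.png')]
cv2.imwrite('pics/ii.png',np.hstack(a))"
```

```text
19.8333 0.5638971042536123 [-4.65761312 -2.52407771  2.46464368]
e1 green 2419 red 1770
f1 green 2593 red 1766
g0 green 2551 red 1723
g1 green 2089 red 1807
i1 green 1503 red 1810
```

View pics/ii.png

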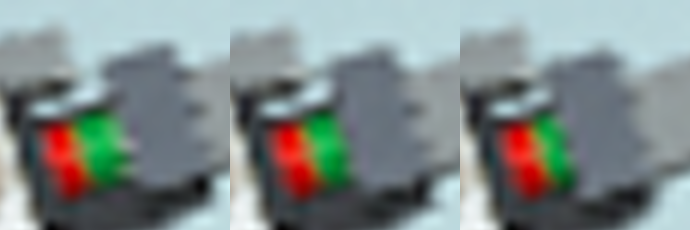

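View pics/i3.png

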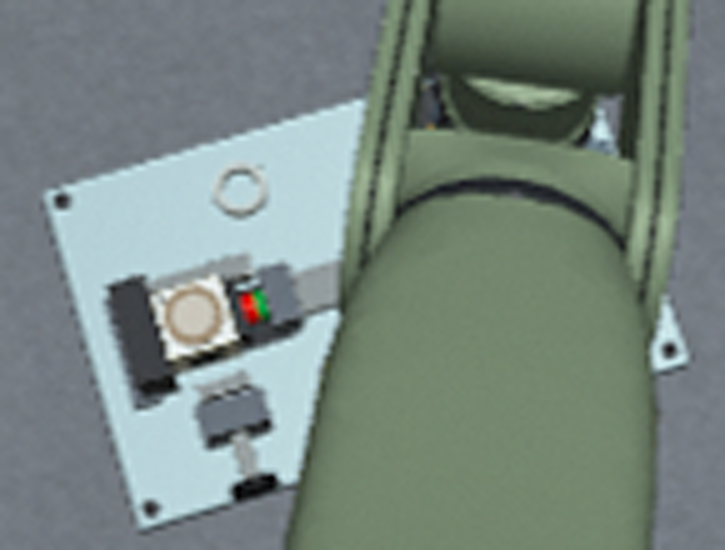

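View pics/i2.png

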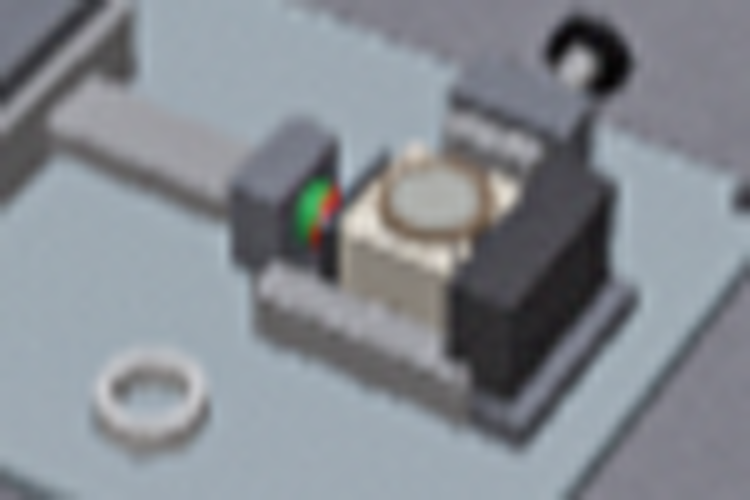

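About 58% of the green is still visible, so the press is about 11–12 mm, mid-green. The prism is on the anvil and the knob is out. The fingers are holding at an opening of 0.564, against 0.69 with the plates at rest. I'm handing in.

Run:
```python
from h import *
tc=lambda x,y:(245+(x+.5)/5-.5,130+(y+.5)/5-.5)
print(toL(ray('top',tc(194,314),.057)),arm.observe()['time'])
print(arm.sign_off())
```

```text
[-0.65902145 87.70373487 57.        ] 19.9833
the job is handed in; nothing more can be done
None
```

The prism housing is clamped and I handed the job in at about 20 s, with the fingers still squeezing both trigger plates. No verdict is reported, so the result rests on my last pictures and readings.

**What I did:**
- **Side pusher:** I pushed the knob to its hard stop: the position stayed put while the force rose to about 20 N. I then withdrew and saw the knob spring back out.
- **Pumping:** I made three full squeezes and then one part squeeze in two steps, which I am still holding.

**Last checks:**
- **Clamping force:** About 58% of the green is still visible and no white shows, so the pad is pushed back roughly 11–12 mm, about mid-green.
- **Side position:** The top view puts the housing at local x -0.7 mm, within the 3 mm limit. After the push and before pumping, the top view had given -1.4 mm and the scene view -2.8 mm.
- **Position along the clamp:** The last top-view reading is y 87.7 mm, just under the 88 mm limit. The top view's calibration offset is about 2–3 mm (it also read the knob 2 mm low). The housing slid about 5 mm under the pad, stopped, and is pressed, so I take it to be on the anvil.
- **Grip:** The finger opening is 0.564, against about 0.69 with the plates at rest. I could not read the force on each plate directly.
- **Loose items:** The lens cell had not moved in the last pictures. I did not check the other loose things at the end; the arm's path stayed clear of them.

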